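Show the sample tube to the viewing camera

TASK

Lift the grey cover off the yellow tube rack and hang it by its handle on the steel hook, let go of it, then draw the orange-capped tube out of the rack and hold it up, cap uppermost, in front of the viewing camera: the middle of the tube midway between the lens and the middle of the lit panel, and leaning the same way and by the same amount as the black stripe on the panel. Finish while still holding the tube there, steady in the air and touching nothing else; leave the blue-capped tubes in the rack and do not disturb the bottle, the blue box or the green beaker.

Things in the scene. Friction and masses are not known exactly. Their poses are not given: they have to be found in the camera images.
- rack: Fixed yellow block, 80 (x) by 170 (y) by 55 mm high; origin at the centre of its underside, z up. Three upright holes 19 mm wide, 45 mm deep, in a row along its y axis at y = -45, 0, +45 mm; one tube in each, in any order.
- orange_tube_center (a point): Centre (half-way up) of the orange-capped tube, z along it towards the cap. White body 17 mm diameter, 72 mm long, orange cap 22 mm diameter, 18 mm high, above it (90 mm in all; cap's middle 36 mm above this point). It stands loose in its hole, top 45 mm above the rack's top. Grip the cap from above, fingers closing across the row (rack's x axis) to clear the neighbours. Yaw means nothing.
- blue_tube_1_center (a point): Centre of a blue-capped tube, otherwise the same as the orange one. Stays in the rack.
- blue_tube_2_center (a point): Centre of the other blue-capped tube. Stays in the rack.
- cover: Loose grey cover, an open-bottomed box 64 (x) by 150 (y) by 54 mm high, about 150 g, with a steel bail handle on top. Origin at the centre of its open underside, z up. At the start it stands on the rack over the tubes, long side along the row; lift it at least 50 mm straight up to clear the caps.
- cover_bar (a point): Middle of the cover's handle bar, 109 mm above the cover's underside. The bar is square, 10 by 10 mm, along the cover's y axis, between uprights whose inner faces are at y = -62 and +62 mm; the gap under it is 50 mm high. To leave the middle free for the hook, grip it about 35 mm to one side of the middle, fingers closing along the cover's x axis.
- hook_stand: Fixed stand: base 120 by 120 by 12 mm, origin at its underside's centre; post of 14 mm diameter, 207 mm high, and at its top a hook of 8 mm round steel along the stand's -x axis. The hook dips to its seat 60 mm from the post; its upturned tip ends 90 mm from the post, 212 mm above the bench. The cover's bar goes over the tip along +x, square to the hook, and down on the seat.
- hook_seat (a point): Lowest point of the top of the hook, 194 mm above the bench, 60 mm from the post, where the middle of the cover's bar is to rest (bar middle then 5 mm above it). Its x axis points along the hook from tip to post, z up.
- view_point (a point): Fixed point in the air above the red dot on the viewing station's base plate, 150 mm above the bench, midway between the front of the camera's lens and the lit panel (each 100 mm away): the tube's centre belongs here. Axes of the station: x from panel to camera, z up.
- guide_stripe (a point): Middle of the black stripe (12 by 80 mm) on the panel's dial, 150 mm above the bench. Its z axis runs along the stripe to its upper end, in the panel's plane: the tube's axis must be parallel to it, cap at the upper end. It leans 17 to 37 degrees from upright, upper end to the station's -y side. The dial stays as it is set.
- bottle: Loose amber bottle with a blue cap, 64 mm diameter, 130 mm high; origin at the centre of its underside. Leave alone.
- tip_box: Loose blue box, 75 by 110 by 50 mm high; origin at the centre of its underside. Leave alone.
- beaker: Loose green plastic beaker, 52 mm diameter, 60 mm high; origin at the centre of its underside. Leave alone.
- orange_tube: The orange-capped tube again, about 25 g; origin at the centre of its underside, 45 mm below its centre.
- station: Viewing station; origin on the bench directly below the view point, same axes. Base plate 300 by 110 by 10 mm; at x = -100 mm (robot's side) the face of an upright lit panel, 110 mm wide and 25 mm thick, top 195 mm above the bench; at x = +100 mm the lens of a black camera, a 50 mm cube on a post, top 175 mm above the bench.
Things that resemble listed ones, but are neither listed nor needed, are in the scene too. There is more than one size of the cover; the job needs the largest.

How it is judged:
On the way:
1. the cover hangs by its handle on the hook, let go (contact force between cover and hook_stand above 0.4 N and contact force between cover and the arm below 0.1 N and height (world z) of cover_bar above 0.17 m and distance between cover_bar and hook_seat below 0.065 m and linear speed of cover below 0.1 m/s), for 0.2 s.
At the end, for the whole second after the job is handed in: The cover hangs still on the hook, not touched by the robot; the fingers hold the orange-capped tube at rest in the air, touching nothing else, cap up, its centre within 15 mm of the view point and its axis within 0.17 rad (10 degrees) of the stripe's direction (all of step 1 and distance between orange_tube_center and view_point below 0.015 m and angle between the z axis of orange_tube_center and the z axis of guide_stripe, either way round below 0.17 rad and angle between orange_tube_center's own z axis and vertical below 1 rad and contact force between the fingers and orange_tube above 0.5 N and contact force between orange_tube and station below 0.05 N and linear speed of orange_tube below 0.02 m/s); the arm keeps its last pose, push and grip.
It fails at once if a blue-capped tube is drawn out of its hole (moved more than 20 mm) (distance of any of blue_tube_1_center, blue_tube_2_center from where it was at the start of the episode above 0.02 m).
It fails at once if the bottle, blue box or beaker is moved more than 20 mm or tipped (distance of any of bottle, tip_box, beaker from where it was at the start of the episode above 0.02 m or angle between any of bottle, tip_box, beaker's own z axis and vertical above 0.35 rad).
It also fails if it takes over 56 s, if anything falls off the work surface, if the arm or the gripper's body presses on something with over 40 N, if the wrist force passes 120 N, or if a joint passes its speed limit or range.

ROBOT

A 7-joint arm with a two-finger parallel gripper is mounted at the origin on the work surface. World frame = base frame: x ahead of the robot, y to its left, z up, the work surface at z = 0. Lengths are in m, angles in rad, forces in N, time in s.
With the tool pointing down it reaches from about 0.35 to 0.9 m from the base axis. Payload 7.2 kg.
Tool frame: the origin (TCP) lies between the finger pads; the fingertips stand 22 mm ahead of it and the grasp point (between the pads) lies 3 mm ahead of it (tip_reach is the distance from the TCP to the fingertips, in m); z points along the fingers, y is the direction in which the jaws open and shut (so a half turn about z gives the same grasp; the last joint's range is limited). The gripper opens to 85 mm and grips with 20 to 120 N. Pads are 22 mm wide; open, the fingers measure 114 mm over their backs; the gripper's body (76 mm by 85 mm) begins 54 mm behind the grasp point. The pads swing forward as they close: fully open they stand 13 mm farther back than shut.
Start: joints at [-1.262, 0.411, -0.013, 1.596, 0.006, 1.134, -0.082], TCP at [0.23, 0.581, 0.253] pointing down, gripper open.
Joint ranges: [-2.95, 2.95], [-0.29, 1.99], [-1.47, 1.44], [0.14, 2.54], [-1.03, 4.17], [0.13, 1.85], [-2.86, 2.86]. Speed limits (rad/s): [2.39, 2.39, 3.01, 3.01, 3.14, 3.14, 3.14].

INTERFACE

Orientations are given as a 3x3 rotation matrix whose columns are the frame's x, y, z axes.
In Python, from bench import get_state, camera, camera_model, hand_in, masks_of, landmark_of, tip_reach gives the robot as it stands.
- The arm moves only by the tool step_arm, never from a script. Its argument "plan" is a list of rows, each a list of 7 numbers: the finger opening in m, from 0 to 0.0854, then the shift along the world's x, y, z in m, then the turn, a rotation vector about the world's x, y, z in degrees. A call has exactly 8 rows; each row shifts and turns the pose as measured when the row begins; what a row does not reach is not made up. A row lasts 1/10 s, in which the tool goes at most 50 mm and 8.59 degrees, less where a joint would pass 70% of its speed; a pose out of reach is approached as far as the arm can. A call is refused whole if a number of a shift passes 0.05 or a number of a turn 8.59, either way. A call with a gripper value outside its range is refused whole. The fingers move at their own pace and stop on an object; the grip force is fixed at half the most. Time passes only in rows, so rows that do not move let the fingers close, or fill a call up. It gives the time, the measured TCP pose, the force and the opening at its end, in the units of the state.
- get_state(): the state, without advancing time (a new reading comes with each control period).
- camera(name): name is "side" or "top" or "wrist"; returns (picture, depth): 384x512x3 uint8, blue, green, red; 384x512 float32, m along the optical axis (not along the pixel's ray), 0 where there is no reading.
- camera_model(name): a dict with "fovy" (degrees; the focal length in pixels is half the picture's height over the tangent of half this angle, whatever the lens; pixels are square), "cx", "cy" (the principal point, pixels), "view" (4x4, takes a point from world to camera coordinates); the wrist camera has in their place "hand_eye" (4x4, takes a point from camera to tool coordinates, whose origin is the TCP and whose axes are the flange's). Camera axes: x right, y down, z forward; pixel columns grow to the right and rows downward; lengths in m; the calibration is good to about 2 mm. A picture is of the moment at which its call begins: read the wrist's pose just before it. camera_model takes no time and is no camera call.
- hand_in(): hands the job in, once; it reports no verdict.
Trained networks look in the newest picture that a camera, given by its name, has taken for a name from the list of things; names that differ only in an ending like _2 or _b are one class to them, and where a whole thing is asked for, a point or a joint stands for the part that bears it (a point fixed in the world has none). Each returns a list of dicts, best first, with "p" (0 to 1); they miss things now and then, are a little off and sometimes report something else, mostly with a low value. They report only what shows in the picture. A call takes as long as a camera call. They do not tell look-alikes from the thing itself.
- masks_of(camera, query): "pixels" (384x512 bool, what is visible of it) and "xy" ([column, row] in pixels, amid what is visible of it).
- landmark_of(camera, query): "xy" ([column, row] in pixels: a listed point, or the origin of a listed thing).
The state is a dict: "t": time; "joints": joint angles; "qd": joint speeds; "joint_torque": joint torques, N m; "ee_pos": TCP position; "tcp_rot": TCP orientation; "ft_force": force on the tool from outside, world axes, zero at the start; "wrist_torque": the same for the moment, N m; "finger_gap": opening from 0.0 (shut) to 1.0 (fully open).
Only numpy, scipy, OpenCV 4.12 (cv2) and the standard library are available. Lean on these libraries where they do the work, as an engineer would, in place of code of your own. Each camera call takes 0.05 s, during which the arm holds its last target. There are 200 camera calls.

## Working session

There is one attempt and no reset: what is moved stays moved. The work goes in short steps, Python scripts to look and compute and a tool call to move; the robot and the scene stay as the last step left them, time stands still between calls to the robot, and variables do not carry over. Pictures are saved under pics/ and viewed, about 8 in all and at most 12, crops included, and the job is handed in when it is done.

Besides the shell and the picture viewer there is one more tool, called after ">>>" as name([rows], argument=value, ...), one row to a line, values as JSON. step_arm: Moves the arm, as the interface text tells. Its arguments: {"type":"object","properties":{"plan":{"type":"array"}},"required":["plan"]}

```bash
mkdir -p pics; cat > h.py <<'E'
import numpy as np, cv2
from bench import *
def K(c):
    m=camera_model(c); f=192/np.tan(np.radians(m["fovy"])/2); return f,m["cx"],m["cy"],m
def toworld(c,st=None):
    m=camera_model(c)
    if c!="wrist": return np.linalg.inv(m["view"])
    st=st or get_state(); T=np.eye(4); T[:3,:3]=np.array(st["tcp_rot"]); T[:3,3]=st["ee_pos"]
    return T@np.array(m["hand_eye"])
def cloud(c,depth,T):
    f,cx,cy,_=K(c); v,u=np.mgrid[:384,:512]
    P=np.stack([(u-cx)/f*depth,(v-cy)/f*depth,depth],-1)
    return P@T[:3,:3].T+T[:3,3]
def snap(c):
    st=get_state(); T=toworld(c,st); im,d=camera(c); return im,d,cloud(c,d,T),T
def ray_z(c,uv,T,z):
    f,cx,cy,_=K(c); d=T[:3,:3]@np.array([(uv[0]-cx)/f,(uv[1]-cy)/f,1]); o=T[:3,3]
    return o+d*(z-o[2])/d[2]
def pix(c,p,T):
    f,cx,cy,_=K(c); q=np.linalg.inv(T)@np.append(p,1); return f*q[0]/q[2]+cx,f*q[1]/q[2]+cy
E
python3 - <<'E'
from h import *
np.set_printoptions(precision=3,suppress=True)
for c in ["top","side"]:
    im,d,P,T=snap(c); cv2.imwrite(f"pics/{c}0.png",im); np.savez(f"{c}0.npz",im=im,d=d,P=P,T=T)
    print(c,K(c)[:3],"cam at",T[:3,3])
    for q in ["cover","rack","hook_stand","station","bottle","tip_box","beaker"]:
        for r in masks_of(c,q)[:3]:
            X=P[r["pixels"]&(d>0)]
            print(q,round(r["p"],2),r["xy"],r["pixels"].sum(),np.median(X,0) if len(X) else "",(np.percentile(X,2,0),np.percentile(X,98,0)) if len(X) else "")
    for q in ["cover_bar","hook_seat","view_point","guide_stripe","cover","hook_stand","station","rack","orange_tube_center"]:
        for r in landmark_of(c,q)[:3]: print(" lm",q,round(r["p"],2),r["xy"])
print(get_state())
E
```

```text
top (np.float64(424.0007063460025), 258.35407775432805, 191.32382733083395) cam at [ 0.471 -0.012  1.191]
cover 0.93 [278.2, 260.9] 676 [ 0.35  -0.066  0.036] (array([ 0.301, -0.091, -0.003]), array([ 0.401, -0.045,  0.078]))
cover 0.7 [247.4, 210.2] 1513 [0.489 0.003 0.109] (array([ 0.452, -0.067,  0.056]), array([0.527, 0.074, 0.171]))
cover 0.59 [281.1, 133.0] 496 [ 0.685 -0.083  0.094] (array([ 0.663, -0.111,  0.035]), array([ 0.721, -0.058,  0.132]))
rack 0.91 [258.8, 220.2] 281 [ 0.465 -0.018  0.055] (array([ 0.442, -0.083,  0.05 ]), array([0.54 , 0.079, 0.06 ]))
rack 0.75 [140.5, 200.2] 4950 [0.509 0.3   0.011] (array([0.368, 0.227, 0.005]), array([0.652, 0.357, 0.196]))
hook_stand 0.83 [356.1, 171.0] 1809 [ 0.586 -0.297  0.013] (array([ 0.523, -0.367,  0.007]), array([ 0.655, -0.239,  0.205]))
hook_stand 0.36 [231.9, 125.8] 1219 [0.711 0.043 0.05 ] (array([ 0.677, -0.009,  0.001]), array([0.751, 0.097, 0.054]))
station 0.85 [140.1, 202.4] 4989 [0.507 0.301 0.011] (array([0.368, 0.227, 0.004]), array([0.652, 0.357, 0.196]))
bottle 0.83 [280.2, 132.5] 519 [ 0.685 -0.082  0.093]
[... 2295 characters left out ...]
at 0.8 [320.0, 241.3]
 lm cover 0.83 [167.9, 225.7]
 lm cover 0.66 [232.4, 219.2]
 lm cover 0.61 [196.0, 273.7]
 lm hook_stand 0.63 [336.5, 304.8]
 lm rack 0.97 [235.9, 234.7]
{'t': 1.7, 'joints': array([-1.262,  0.411, -0.013,  1.596,  0.006,  1.134, -0.082]), 'qd': array([-0.001, -0.001, -0.001, -0.002,  0.   , -0.001, -0.   ]), 'joint_torque': array([  0.001, -60.039,   0.682, -29.974,   0.014,   0.002,   0.   ]), 'ee_pos': array([0.23 , 0.581, 0.253]), 'tcp_rot': array([[-0.93 ,  0.368,  0.   ],
       [ 0.368,  0.93 ,  0.   ],
       [-0.   ,  0.   , -1.   ]]), 'ft_force': array([-0.103, -0.483,  0.487]), 'wrist_torque': array([-0.014,  0.049,  0.006]), 'finger_gap': 0.9993225047023225}
```

View pics.

```bash
python3 - <<'E'
import cv2,numpy as np
a=cv2.imread("pics/top0.png")[60:310,80:440]; b=cv2.imread("pics/side0.png")[100:370,90:450]
cv2.imwrite("pics/t0.png",cv2.resize(a,None,fx=2.2,fy=2.2)); cv2.imwrite("pics/s0.png",cv2.resize(b,None,fx=2.2,fy=2.2))
E
```

```text
(no output)
```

View pics/t0.png

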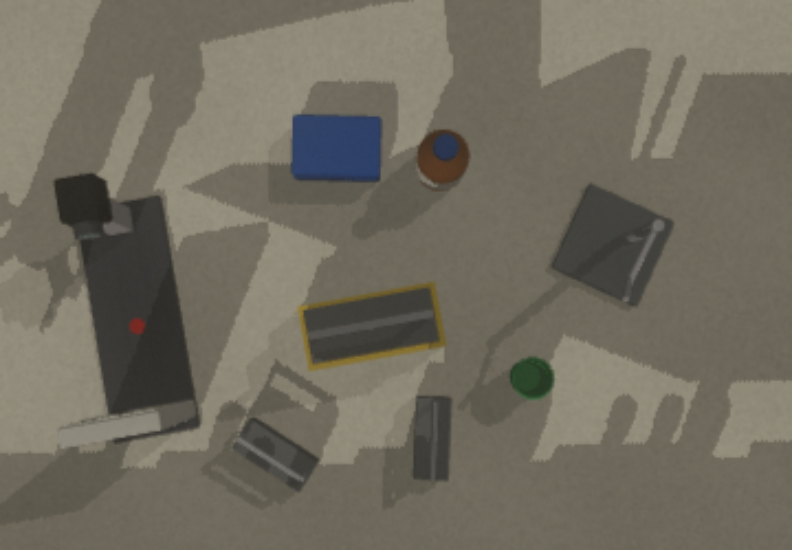

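View pics/s0.png

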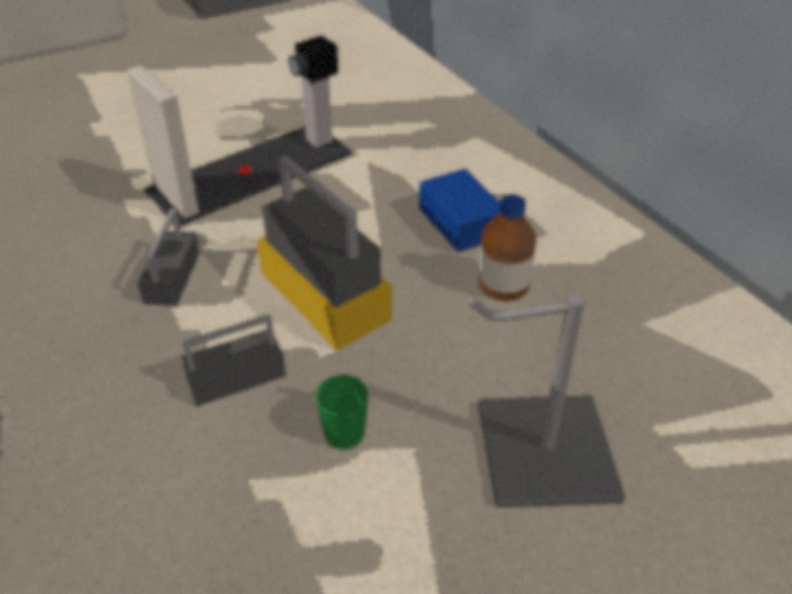

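```bash
cat > fit.py <<'E'
from h import *
np.set_printoptions(precision=4,suppress=True)
def rect(X): 
    c,s,a=cv2.minAreaRect((X[:,:2]*1000).astype(np.float32)); return np.array(c)/1000,np.array(s),round(a,1)
for c in ["top","side"]:
    z=np.load(c+"0.npz"); im,d,P,T=z["im"],z["d"],z["P"],z["T"]; Z=P[...,2]; hsv=cv2.cvtColor(im,cv2.COLOR_BGR2HSV)
    box=lambda x0,x1,y0,y1,z0,z1:(d>0)&(P[...,0]>x0)&(P[...,0]<x1)&(P[...,1]>y0)&(P[...,1]<y1)&(Z>z0)&(Z<z1)
    m=box(.42,.56,-.1,.1,.145,.2); X=P[m]; print(c,"bar",m.sum(),rect(X),"ztop",np.percentile(X[:,2],[5,50,95]))
    m=box(.42,.56,-.1,.1,.104,.114); print(" lid",m.sum(),rect(P[m]),np.median(P[m][:,2]))
    # yellow
    m=box(.4,.6,-.12,.12,.045,.065)&(hsv[...,0]>18)&(hsv[...,0]<32)&(hsv[...,1]>120); print(" racktop",m.sum(),rect(P[m]))
    m=box(.48,.68,-.4,-.22,.005,.02)&(im.max(-1)<90); print(" base",m.sum(),rect(P[m]),np.median(Z[m]))
    m=box(.4,.68,-.4,-.2,.17,.23); X=P[m]; print(" hook",m.sum(),rect(X)); 
    if len(X):
        mu=X[:,:2].mean(0); u,s,vt=np.linalg.svd(X[:,:2]-mu); dd=vt[0]*np.sign(vt[0][0]); t=(X[:,:2]-mu)@dd
        print("  dir",dd,np.degrees(np.arctan2(dd[1],dd[0])),mu+dd*t.min(),mu+dd*t.max())
        for k in np.linspace(t.min(),t.max(),9)[:-1]:
            q=X[(t>=k)&(t<k+np.ptp(t)/8)]; 
            if len(q): print("   ",q.mean(0))
    m=box(.3,.7,.2,.4,.004,.018)&(im.max(-1)<70); print(" plate",m.sum(),rect(P[m]))
    m=box(.3,.5,.2,.4,.185,.21); print(" paneltop",m.sum(),rect(P[m]))
    m=box(.3,.7,.2,.4,-.01,.03)&(im[...,2]>1.6*im[...,1].astype(float))&(im[...,2]>80); print(" dot",m.sum(),P[m].mean(0))
    m=box(.55,.7,.2,.45,.165,.19); print(" camtop",m.sum(),rect(P[m]))
z=np.load("top0.npz");T=z["T"]; print("seat ray top",ray_z("top",[366.9,187.5],T,.194)); z=np.load("side0.npz"); print("side",ray_z("side",[320,241.3],z["T"],.194))
print(camera_model("wrist"),tip_reach if not callable(tip_reach) else tip_reach())
E
python3 fit.py
```

```text
top bar 242 (array([0.4903, 0.0036]), array([  9.9798, 138.5494]), 9.4) ztop [0.1656 0.1687 0.1723]
 lid 1217 (array([0.4905, 0.0035]), array([ 63.9515, 150.0299]), 9.4) 0.10900841411153261
 racktop 366 (array([0.4909, 0.0036]), array([ 79.0819, 169.031 ]), 9.5)
 base 1580 (array([ 0.5907, -0.3045]), array([120.581 , 120.9726]), 64.1) 0.012033037245818279
 hook 159 (array([ 0.5524, -0.2879]), array([13.3952, 95.2708]), 66.8)
  dir [ 0.9076 -0.4199] -24.83034568764911 [ 0.51   -0.2659] [ 0.5965 -0.3059]
    [ 0.516  -0.2683  0.2072]
    [ 0.5269 -0.2735  0.1974]
    [ 0.5372 -0.2785  0.1939]
    [ 0.5481 -0.284   0.1948]
    [ 0.5587 -0.2885  0.1973]
    [ 0.5688 -0.2941  0.1995]
    [ 0.5807 -0.2991  0.1988]
    [ 0.5903 -0.3024  0.1996]
 plate 3356 (array([0.5058, 0.3006]), array([297.7522, 110.2925]), 9.8)
 paneltop 493 (array([0.3852, 0.2808]), array([ 25.3676, 109.3745]), 9.7)
 dot 41 [0.4965 0.3    0.0108]
 camtop 433 (array([0.6271, 0.3208]), array([64.5695, 46.3648]), 8.4)
side bar 261 (array([0.4868, 0.0025]), array([ 11.2428, 140.4626]), 9.6) ztop [0.1498 0.1678 0.1703]
 lid
[... 539 characters left out ...]
2911  0.1965]
    [ 0.5656 -0.2965  0.1985]
    [ 0.5783 -0.3025  0.1952]
    [ 0.5853 -0.3088  0.1928]
 plate 1146 (array([0.5011, 0.2977]), array([296.3803, 108.6237]), 9.9)
 paneltop 195 (array([0.3822, 0.278 ]), array([ 26.3644, 111.2127]), 9.6)
 dot 25 [0.4935 0.301  0.0108]
 camtop 144 (array([0.6221, 0.3187]), array([64.4182, 47.6206]), 2.8)
seat ray top [ 0.5322 -0.2783  0.194 ]
side [ 0.5385 -0.2793  0.194 ]
{'fovy': 62.606871722705655, 'cx': 258.84336924305876, 'cy': 187.1587113604712, 'hand_eye': array([[ 0.    , -0.953 , -0.3031,  0.0771],
       [ 1.    , -0.0001,  0.0005, -0.0006],
       [-0.0005, -0.3031,  0.953 , -0.1201],
       [ 0.    ,  0.    ,  0.    ,  1.    ]])} 0.022
```

>>> step_arm([
  [0.0854,0.02,-0.02,0.03,0,0,-8.5],
  [0.0854,0.02,-0.02,0.03,0,0,-8.5],
  [0.0854,0.035,-0.035,0,0,0,-8.5],
  [0.0854,0.035,-0.035,0,0,0,-8.5],
  [0.0854,0.035,-0.035,0,0,0,-8.5],
  [0.0854,0.035,-0.035,0,0,0,-8.5],
  [0.0854,0.035,-0.035,0,0,0,-8.5],
  [0.0854,0.03,-0.035,0,0,0,-8.5],
])

```text
t: 2.5
ee_pos: [0.4726, 0.3294, 0.3159]
tcp_rot: [[0.003, 1.0, 0.001], [1.0, -0.003, 0.009], [0.009, 0.001, -1.0]]
ft_force: [0.1, 1.8, -0.3]
finger_gap: 0.998
```

>>> step_arm([
  [0.0854,0.005,-0.01,0,0,0,-8.5],
  [0.0854,0.005,-0.01,0,0,0,-8.5],
  [0.0854,0,0,0,0,0,-8.5],
  [0.0854,0,0,0,0,0,-8.5],
  [0.0854,0,0,0,0,0,-8.5],
  [0.0854,0,0,0,0,0,-8.5],
  [0.0854,0,0,0,0,0,-8.5],
  [0.0854,0,0,0,0,0,-8.5],
])

```text
t: 3.3
ee_pos: [0.4898, 0.298, 0.3175]
tcp_rot: [[0.933, 0.36, 0.01], [0.36, -0.933, -0.0], [0.009, 0.004, -1.0]]
ft_force: [0.1, -0.2, -0.5]
finger_gap: 1.002
```

>>> step_arm([
  [0.0854,0,0,0,0,0,-8.5],
  [0.0854,0,0,0,-1.4,8.3,0],
  [0.0854,0,0,0,-1.4,8.3,0],
  [0.0854,0,0,0,-1.4,8.3,0],
  [0.0854,0,0,0,-1.4,8.3,0],
  [0.0854,0,0,0,0,0,0],
  [0.0854,0,0,0,0,0,0],
  [0.0854,0,0,0,0,0,0],
])

```text
t: 4.1
ee_pos: [0.4878, 0.2996, 0.3143]
tcp_rot: [[0.834, 0.205, -0.512], [0.187, -0.978, -0.087], [-0.519, -0.024, -0.855]]
ft_force: [1.1, 0.1, -0.1]
finger_gap: 1.0
```

```bash
python3 - <<'E'
from h import *
np.set_printoptions(precision=4,suppress=True)
im,d,P,T=snap("wrist"); cv2.imwrite("pics/w1.png",im); np.savez("w1.npz",im=im,d=d,P=P,T=T)
print(get_state()["joints"],T[:3,3])
for q in ["guide_stripe","view_point"]:
    print(q,[(r["p"],r["xy"]) for r in landmark_of("wrist",q)], [(r["p"],r["xy"],r["pixels"].sum()) for r in masks_of("wrist",q)])
E
```

```text
[-0.7338  0.6077  0.3477  1.2891 -0.3195  1.8124 -1.7395] [0.6145 0.3238 0.3766]
guide_stripe [(0.87, [259.4, 159.5])] [(0.74, [260.7, 166.1], np.int64(3929))]
view_point [(0.59, [267.8, 68.3])] [(0.82, [261.5, 112.7], np.int64(21064))]
```

View pics/w1.png

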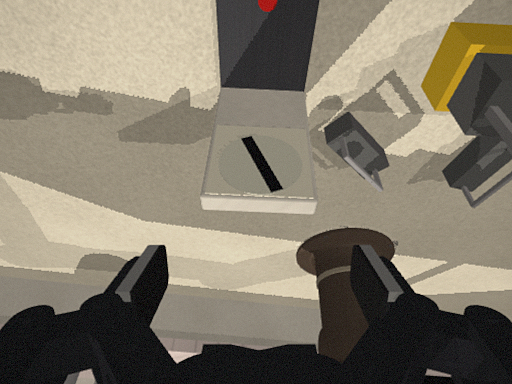

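```bash
python3 - <<'E'
from h import *
np.set_printoptions(precision=4,suppress=True)
z=np.load("w1.npz"); im,d,P,T=[z[k] for k in("im","d","P","T")]
m=np.zeros((384,512),bool); m[130:195,225:300]=1; pan=P[m]
c0=np.median(pan,0); _,_,vt=np.linalg.svd(pan-c0,full_matrices=False); n=vt[2]*np.sign(vt[2][0]); print("normal",n,np.degrees(np.arctan2(n[1],n[0])),"c0",c0)
yaw=np.radians(9.7)
def plane(n,c):
    v,u=np.nonzero(m&(im.max(-1)<45)); f,cx,cy,_=K("wrist")
    D=np.stack([(u-cx)/f,(v-cy)/f,np.ones(len(u))],-1)@T[:3,:3].T; o=T[:3,3]
    X=o+D*(((c-o)@n)/(D@n))[:,None]; y=np.cross([0,0,1],n); y/=np.linalg.norm(y)
    q=np.stack([(X-X.mean(0))@y,X[:,2]],-1); r=cv2.minAreaRect((q*1000).astype(np.float32)); b=cv2.boxPoints(r)
    w=np.linalg.svd(q-q.mean(0),full_matrices=False)[2][0]; w*=np.sign(w[1])
    print(len(u),"centre",X.mean(0),"rect",r,"lean toward -y deg",np.degrees(np.arctan2(-w[0],w[1])))
plane(n,c0); nn=np.array([np.cos(yaw),np.sin(yaw),0]); plane(nn,c0)
E
```

```text
normal [ 0.9616  0.1594 -0.2233] 9.413125511934885 c0 [0.3969 0.2808 0.1496]
616 centre [0.3973 0.2815 0.152 ] rect ((1.4028844833374023, 146.7776336669922), (12.000367164611816, 101.18021392822266), 18.421918869018555) lean toward -y deg 18.22588891417879
616 centre [0.3968 0.2811 0.1521] rect ((1.1282978057861328, 149.00453186035156), (11.378074645996094, 79.46517944335938), 23.783645629882812) lean toward -y deg 23.769862681007098
```

>>> step_arm([
  [0.0854,0,0,0,1.4,-8.2,0],
  [0.0854,0,-0.02,0,1.4,-8.2,0],
  [0.0854,0,-0.04,0,1.4,-8.2,0],
  [0.0854,0,-0.04,0,0.8,-5.6,0],
  [0.0854,0,-0.04,0,0,0,8.5],
  [0.0854,0,-0.04,0,0,0,8.5],
  [0.0854,0,-0.04,0,0,0,8.5],
  [0.0854,0,-0.03,0,0,0,8.5],
])

```text
t: 5.15
ee_pos: [0.482, 0.0523, 0.3144]
tcp_rot: [[0.678, 0.735, 0.014], [0.735, -0.678, 0.008], [0.015, 0.005, -1.0]]
ft_force: [0.2, -0.2, -0.3]
finger_gap: 1.002
```

>>> step_arm([
  [0.0854,0,-0.01,-0.01,0,0,8.5],
  [0.0854,0,0,-0.01,0,0,8.5],
  [0.0854,0,0,-0.01,0,0,8.5],
  [0.0854,0,0,-0.01,0,0,8.5],
  [0.0854,0,0,-0.01,0,0,8.5],
  [0.0854,0,0,0,0,0,8.5],
  [0.0854,0,0,0,0,0,2],
  [0.0854,0,0,0,0,0,0],
])

```text
t: 5.95
ee_pos: [0.4803, 0.0369, 0.2686]
tcp_rot: [[-0.196, 0.98, 0.01], [0.98, 0.196, 0.028], [0.025, 0.015, -1.0]]
ft_force: [0.6, -0.3, 0.9]
finger_gap: 1.0
```

>>> step_arm([
  [0.0854,0.002,0,0,-1.6,0.6,-1.8],
  [0.0854,0,0,0,0,0,0],
  [0.0854,0,0,0,0,0,0],
  [0.0854,0,0,0,0,0,0],
  [0.0854,0,0,0,0,0,0],
  [0.0854,0,0,0,0,0,0],
  [0.0854,0,0,0,0,0,0],
  [0.0854,0,0,0,0,0,0],
])

```text
t: 6.75
ee_pos: [0.4817, 0.0371, 0.2703]
tcp_rot: [[-0.163, 0.987, 0.004], [0.987, 0.163, 0.003], [0.002, 0.004, -1.0]]
ft_force: [-0.3, 0.0, -0.4]
finger_gap: 1.0
```

```bash
python3 - <<'E'
from h import *
np.set_printoptions(precision=4,suppress=True)
im,d,P,T=snap("wrist"); cv2.imwrite("pics/w2.png",im)
s=get_state(); print(s["ee_pos"],s["tcp_rot"])
Z=P[...,2]
for z0,z1 in [(.155,.185),(.1,.118)]:
    m=(d>0)&(Z>z0)&(Z<z1)&(abs(P[...,0]-.488)<.06)&(abs(P[...,1])<.12); X=P[m]; c,r,a=cv2.minAreaRect((X[:,:2]*1000).astype(np.float32)); print(m.sum(),c,r,a,np.percentile(X[:,2],[5,50,95]), X.min(0),X.max(0))
E
```

```text
[0.4817 0.0371 0.2703] [[-0.1627  0.9867  0.0038]
 [ 0.9867  0.1627  0.0025]
 [ 0.0019  0.0042 -1.    ]]
2117 (489.75042724609375, 2.9078216552734375) (10.00934886932373, 139.41709899902344) 9.49824333190918 [0.1666 0.1683 0.1694] [ 0.474  -0.0663  0.1567] [0.5058 0.0722 0.1705]
8072 (489.8802185058594, 1.9287872314453125) (64.22808837890625, 151.175048828125) 9.548345565795898 [0.1074 0.1085 0.1096] [ 0.4461 -0.077   0.1004] [0.5334 0.0816 0.1148]
```

View pics/w2.png

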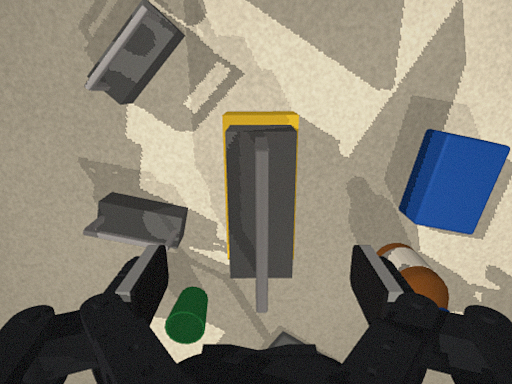

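>>> step_arm([
  [0.0854,0.002,0,-0.025,0,0,0],
  [0.0854,0,0,-0.025,0,0,0],
  [0.0854,0,0,-0.025,0,0,0],
  [0.0854,0,0,-0.02,0,0,0],
  [0.0854,0,0,-0.008,0,0,0],
  [0.0854,0,0,0,0,0,0],
  [0.0854,0,0,0,0,0,0],
  [0.0854,0,0,0,0,0,0],
])

```text
t: 7.6
ee_pos: [0.4856, 0.037, 0.1664]
tcp_rot: [[-0.162, 0.987, 0.009], [0.987, 0.162, 0.004], [0.002, 0.009, -1.0]]
ft_force: [-0.1, 0.5, -1.1]
finger_gap: 1.0
```

>>> step_arm([
  [0,0,0,0,0,0,0],
  [0,0,0,0,0,0,0],
  [0,0,0,0,0,0,0],
  [0,0,0,0,0,0,0],
  [0,0,0,0,0,0,0],
  [0,0,0,0,0,0,0],
  [0,0,0,0,0,0,0],
  [0,0,0,0,0,0,0],
])

```text
t: 8.4
ee_pos: [0.4868, 0.0375, 0.1687]
tcp_rot: [[-0.163, 0.987, 0.013], [0.987, 0.163, 0.005], [0.003, 0.013, -1.0]]
ft_force: [-0.3, 0.2, -0.3]
finger_gap: 0.105
```

>>> step_arm([
  [0,0,0,0.015,0,0,0],
  [0,0,0,0.02,0,0,0],
  [0,0,0,0.02,0,0,0],
  [0,0,0,0.015,0,0,0],
  [0,0,0,0.01,0,0,0],
  [0,0,0,0,0,0,0],
  [0,0,0,0,0,0,0],
  [0,0,0,0,0,0,0],
])

```text
t: 9.2
ee_pos: [0.4846, 0.037, 0.2489]
tcp_rot: [[-0.162, 0.987, 0.007], [0.987, 0.162, 0.004], [0.003, 0.008, -1.0]]
ft_force: [-0.2, -0.6, -1.3]
finger_gap: 0.097
```

>>> step_arm([
  [0,-0.003,-0.02,0,0,0,-3],
  [0,-0.006,-0.033,0,0,0,-5],
  [0,-0.006,-0.035,0,0,0,-5],
  [0,-0.006,-0.035,0,0,0,-5],
  [0,-0.006,-0.035,0,0,0,-5],
  [0,-0.006,-0.03,0,0,0,-5],
  [0,-0.006,-0.025,0,0,0,-4],
  [0,-0.003,-0.015,0,0,0,-3],
])

```text
t: 10.0
ee_pos: [0.4352, -0.201, 0.2439]
tcp_rot: [[0.46, 0.888, 0.0], [0.888, -0.46, -0.001], [-0.001, 0.0, -1.0]]
ft_force: [-0.3, -0.2, -0.9]
finger_gap: 0.105
```

>>> step_arm([
  [0,0,0,0,0,0,0],
  [0,0,0,0,0,0,0],
  [0,0,0,0,0,0,0],
  [0,0,0,0,0,0,0],
  [0,0,0,0,0,0,0],
  [0,0,0,0,0,0,0],
  [0,0,0,0,0,0,0],
  [0,0,0,0,0,0,0],
])

```text
t: 10.8
ee_pos: [0.4355, -0.1984, 0.2426]
tcp_rot: [[0.456, 0.89, -0.002], [0.89, -0.456, 0.001], [-0.0, -0.002, -1.0]]
ft_force: [0.9, -0.6, -0.8]
finger_gap: 0.103
```

```bash
python3 - <<'E'
from h import *
np.set_printoptions(precision=4,suppress=True)
s=get_state(); print(s["ee_pos"],s["tcp_rot"])
for c in ["wrist","side","top"]:
    im,d,P,T=snap(c); cv2.imwrite(f"pics/{c}3.png",im); np.savez(c+"3.npz",im=im,d=d,P=P,T=T)
    rs=masks_of(c,"cover"); print(c,[(round(r["p"],2),r["xy"],r["pixels"].sum()) for r in rs])
    for q in ["hook_seat","cover_bar"]: print(q,[(round(r["p"],2),r["xy"]) for r in landmark_of(c,q)])
im=np.hstack([cv2.imread("pics/wrist3.png"),cv2.imread("pics/side3.png")[100:,:]if 0 else cv2.imread("pics/side3.png")]); cv2.imwrite("pics/c3.png",cv2.resize(im,(800,300)))
E
```

```text
[ 0.4355 -0.1984  0.2426] [[ 0.4564  0.8898 -0.0022]
 [ 0.8898 -0.4564  0.0006]
 [-0.0004 -0.0022 -1.    ]]
wrist [(0.67, [255.3, 204.8], np.int64(13711)), (0.62, [126.2, 88.4], np.int64(5367)), (0.62, [429.6, 185.0], np.int64(12770))]
hook_seat [(0.87, [464.2, 264.2])]
cover_bar [(0.69, [104.9, 92.5]), (0.62, [261.4, 332.3])]
side [(0.86, [194.0, 265.6], np.int64(1176)), (0.83, [246.5, 259.5], np.int64(2921)), (0.61, [166.6, 222.1], np.int64(702))]
hook_seat [(0.66, [318.9, 241.3])]
cover_bar [(0.82, [164.0, 205.3]), (0.63, [195.9, 253.8]), (0.55, [243.8, 229.2])]
top [(0.8, [276.2, 258.7], np.int64(586)), (0.78, [203.4, 267.7], np.int64(672))]
hook_seat [(0.91, [366.9, 185.9])]
cover_bar [(0.98, [200.6, 266.8]), (0.8, [273.5, 259.6])]
```

View pics/c3.png

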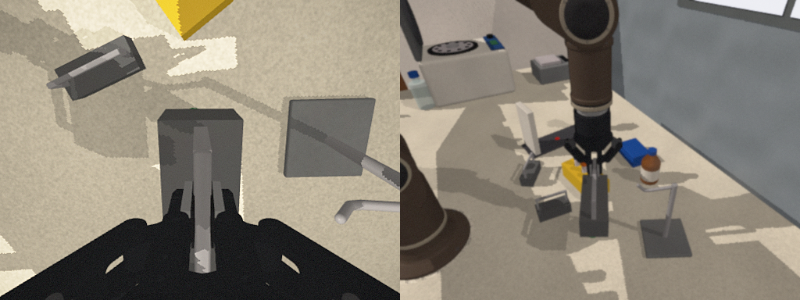

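```bash
python3 - <<'E'
from h import *
np.set_printoptions(precision=4,suppress=True)
z=np.load("wrist3.npz"); im,d,P,T=[z[k] for k in("im","d","P","T")]
m=np.zeros((384,512),bool); m[155:345,200:315]=1; Z=P[...,2]
a=np.radians(64.15); u=np.array([np.cos(a),np.sin(a)]); c=np.array([.4355,-.1984])
w=np.array([u[1],-u[0]]); s=(P[...,:2]-c)@u; t=(P[...,:2]-c)@w
b=m&(Z>.21)&(Z<.26)&(abs(t)<.02)
for lo in np.arange(-.11,.05,.01):
    k=b&(s>=lo)&(s<lo+.01)
    if k.sum()>5: print("bar s %.2f"%lo,k.sum(),np.median(P[k],0),"z90",np.percentile(Z[k],90),"t",np.median(t[k]))
l=m&(Z>.15)&(Z<.2); X=P[l]; A=np.c_[s[l],t[l],np.ones(l.sum())]; print("lid plane",np.linalg.lstsq(A,X[:,2],rcond=None)[0],cv2.minAreaRect((X[:,:2]*1000).astype(np.float32)), s[l].min(),s[l].max())
m=np.zeros((384,512),bool); m[190:290,420:512]=1; h=m&(Z>.17)&(Z<.23)&(d>0)
e=np.array([.9,-.436]); S=np.array([.5345,-.2793])
q=(P[h][:,:2]-S)@e
for lo in np.arange(-.04,.06,.008):
    k=(q>=lo)&(q<lo+.008)
    if k.sum()>3: X=P[h][k]; print("hook %.3f"%lo,k.sum(),X.mean(0),np.percentile(X[:,2],95),"lat",((X[:,:2]-S)@u).mean())
E
```

```text
bar s -0.04 333 [ 0.4202 -0.2293  0.2426] z90 0.243406948046484 t -0.00021839274587443728
bar s -0.03 389 [ 0.4245 -0.2209  0.2427] z90 0.24339829422877846 t 5.689758288702424e-06
bar s -0.02 402 [ 0.4291 -0.2116  0.2428] z90 0.24384376313697342 t 0.0002500431226387947
bar s -0.01 604 [ 0.4335 -0.203   0.2432] z90 0.25753748010126987 t 0.00015399337954645956
bar s -0.00 1738 [ 0.4395 -0.1936  0.243 ] z90 0.25720876369948326 t 0.002097435303084579
bar s 0.01 1526 [ 0.4415 -0.1864  0.243 ] z90 0.2558980134043529 t -0.0006201862032473103
bar s 0.02 528 [ 0.4473 -0.1762  0.2427] z90 0.2434214286921943 t 0.0009210636083277967
bar s 0.03 767 [ 0.4513 -0.1679  0.2373] z90 0.24295053718476026 t 0.0009758586224803594
lid plane [ 0.0057 -0.0272  0.1829] ((421.22418212890625, -223.5336151123047), (137.60536193847656, 64.19139099121094), 62.84297180175781) -0.09789644949214117 0.040543234322571085
hook -0.032 148 [ 0.5115 -0.2665  0.2091] 0.2115236470222 lat 0.0014773406522926706
hook -0.024 174 [ 0.5175 -0.2678  0.2049] 0.21126013498416996 lat 0.0029187426332612358
hook -0.016 140 [ 0.5249 -0.2712  0.1964] 0.2023045197765804 lat 0.003086789692041908
hook -0.008 156 [ 0.532  -0.276   0.1925] 0.19460850506691008 lat 0.0019326449851701604
hook 0.000 183 [ 0.5389 -0.2795  0.1927] 0.19472420434910262 lat 0.0017640372113904759
hook 0.008 197 [ 0.546 -0.283  0.194] 0.1960085994179539 lat 0.0017271645254498134
hook 0.016 199 [ 0.5532 -0.2865  0.1954] 0.19739857665233868 lat 0.0017008364224030737
hook 0.024 67 [ 0.5582 -0.2887  0.1958] 0.19787067067224237 lat 0.00185326300155331
```

>>> step_arm([
  [0,0,0,-0.01,0,0,1.2],
  [0,0,0,0,0,0,0],
  [0,0.016,-0.005,0,0,0,0],
  [0,0.018,-0.008,0,0,0,0],
  [0,0.018,-0.008,0,0,0,0],
  [0,0.018,-0.008,0,0,0,0],
  [0,0.015,-0.007,0,0,0,0],
  [0,0,0,0,0,0,0],
])

```text
t: 12.2
ee_pos: [0.5237, -0.2355, 0.2341]
tcp_rot: [[0.44, 0.898, -0.002], [0.898, -0.44, 0.001], [0.001, -0.002, -1.0]]
ft_force: [0.1, 0.4, -2.1]
finger_gap: 0.102
```

>>> step_arm([
  [0,0.014,-0.006,0,0,0,0],
  [0,0.011,-0.005,0,0,0,0],
  [0,0,0,0,0,0,0],
  [0,0,0,0,0,0,0],
  [0,0,0,-0.01,0,0,0],
  [0,0,0,-0.01,0,0,0],
  [0,0,0,-0.007,0,0,0],
  [0,0,0,0,0,0,0],
])

```text
t: 13.0
ee_pos: [0.5463, -0.2458, 0.2051]
tcp_rot: [[0.442, 0.897, -0.004], [0.897, -0.442, 0.003], [0.001, -0.005, -1.0]]
ft_force: [2.2, 0.4, -0.2]
finger_gap: 0.102
```

```bash
python3 - <<'E'
from h import *
np.set_printoptions(precision=4,suppress=True)
s=get_state(); print(s["ee_pos"],s["ft_force"])
for c in ["wrist","side"]:
    im,d,P,T=snap(c); cv2.imwrite(f"pics/{c}4.png",im)
im=np.hstack([cv2.imread("pics/wrist4.png"),cv2.resize(cv2.imread("pics/side4.png")[150:342,210:466],(512,384))]); cv2.imwrite("pics/c4.png",cv2.resize(im,(800,300)))
E
```

```text
[ 0.5463 -0.2458  0.2051] [ 2.2205  0.369  -0.157 ]
```

View pics/c4.png

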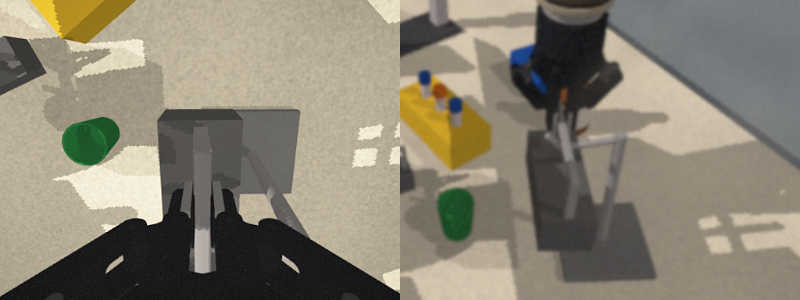

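>>> step_arm([
  [0,0.004,-0.002,0,0,0,0],
  [0,0,0,-0.003,0,0,0],
  [0,0,0,0,0,0,0],
  [0.03,0,0,0,0,0,0],
  [0.05,0,0,0,0,0,0],
  [0.05,0,0,0,0,0,0],
  [0.05,0,0,0,0,0,0],
  [0.05,0,0,0,0,0,0],
])

```text
t: 13.9
ee_pos: [0.5509, -0.2483, 0.2037]
tcp_rot: [[0.443, 0.897, -0.003], [0.897, -0.443, 0.003], [0.001, -0.004, -1.0]]
ft_force: [0.8, 0.3, -0.8]
finger_gap: 0.587
```

>>> step_arm([
  [0.05,0,0,0.02,0,0,0],
  [0.05,0,0,0.03,0,0,0],
  [0.05,0,0,0.03,0,0,0],
  [0.05,0,0,0.03,0,0,0],
  [0.05,0,0,0.01,0,0,0],
  [0.05,0,0,0,0,0,0],
  [0.05,0,0,0,0,0,0],
  [0.05,0,0,0,0,0,0],
])

```text
t: 14.7
ee_pos: [0.5487, -0.2473, 0.3246]
tcp_rot: [[0.443, 0.897, -0.008], [0.897, -0.443, 0.004], [0.0, -0.009, -1.0]]
ft_force: [-0.1, 0.2, 0.1]
finger_gap: 0.583
```

```bash
python3 - <<'E'
from h import *
np.set_printoptions(precision=4,suppress=True)
s=get_state(); print(s["ee_pos"],s["ft_force"])
im,d,P,T=snap("wrist"); cv2.imwrite("pics/wrist5.png",im)
for i in (0,1):
  im,d,P,T=snap("side"); cv2.imwrite("pics/side5.png",im)
  m=(P[...,2]>.08)&(P[...,2]<.22)&(abs(P[...,0]-.53)<.08)&(abs(P[...,1]+.28)<.1)&(d>0); print(m.sum(),P[m].mean(0),P[m].max(0))
hsv=cv2.cvtColor(im,cv2.COLOR_BGR2HSV)
box=(P[...,2]>.06)&(P[...,2]<.115)&(abs(P[...,0]-.49)<.06)&(abs(P[...,1])<.1)
for n,lo,hi in [("orange",5,18),("blue",100,130)]:
    m=box&(hsv[...,0]>=lo)&(hsv[...,0]<=hi)&(hsv[...,1]>120); 
    k,l,st,cc=cv2.connectedComponentsWithStats(m.astype(np.uint8))
    for j in range(1,k):
        if st[j,4]>15: X=P[l==j]; print(n,cc[j],st[j,4],X.mean(0),X.max(0))
im2,d,P,T=snap("top"); cv2.imwrite("pics/top5.png",im2)
hsv=cv2.cvtColor(im2,cv2.COLOR_BGR2HSV)
box=(P[...,2]>.06)&(P[...,2]<.115)&(abs(P[...,0]-.49)<.06)&(abs(P[...,1])<.1)
for n,lo,hi in [("orange",5,18),("blue",100,130)]:
    m=box&(hsv[...,0]>=lo)&(hsv[...,0]<=hi)&(hsv[...,1]>120); 
    k,l,st,cc=cv2.connectedComponentsWithStats(m.astype(np.uint8))
    for j in range(1,k):
        if st[j,4]>8: X=P[l==j]; X=X[X[:,2]>.095]; print("top",n,cc[j],st[j,4],X.mean(0),X.max(0))
im=np.hstack([cv2.imread("pics/wrist5.png"),cv2.resize(cv2.imread("pics/side5.png")[150:342,210:466],(512,384))]); cv2.imwrite("pics/c5.png",cv2.resize(im,(800,300)))
E
```

```text
[ 0.5487 -0.2473  0.3246] [-0.07    0.2042  0.1182]
3484 [ 0.5278 -0.3012  0.1491] [ 0.5943 -0.1968  0.2125]
3488 [ 0.5278 -0.3013  0.1491] [ 0.5951 -0.1971  0.2122]
orange [234.7973 207.8514] 74 [ 0.4858 -0.0008  0.0955] [0.497  0.0125 0.1023]
blue [225.5    199.3636] 44 [0.4784 0.0418 0.0965] [0.4868 0.0541 0.1017]
blue [245.1154 216.8462] 52 [ 0.493  -0.0463  0.0968] [ 0.5015 -0.0354  0.1021]
top orange [248.5 207.5] 52 [0.4909 0.0031 0.0998] [0.5001 0.0123 0.1068]
```

View pics/c5.png

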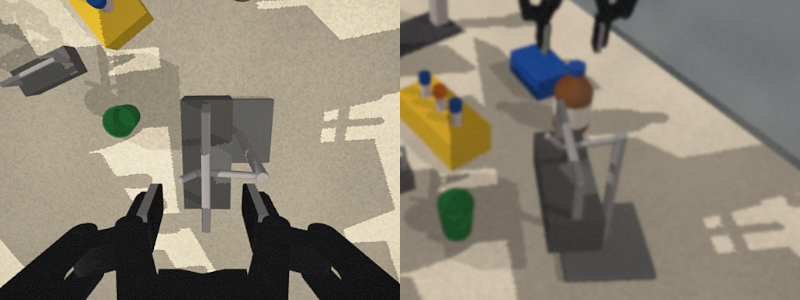

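>>> step_arm([
  [0.05,-0.005,0.025,0,0,0,3],
  [0.05,-0.009,0.035,0,0,0,5],
  [0.05,-0.009,0.035,0,0,0,6],
  [0.05,-0.009,0.035,0,0,0,6],
  [0.05,-0.009,0.035,0,0,0,6],
  [0.05,-0.009,0.035,-0.02,0,0,5],
  [0.05,-0.005,0.025,-0.03,0,0,3],
  [0.05,-0.004,0.015,-0.03,0,0,2],
])

```text
t: 15.7
ee_pos: [0.4873, -0.0022, 0.2433]
tcp_rot: [[-0.188, 0.982, -0.002], [0.982, 0.188, -0.004], [-0.004, -0.003, -1.0]]
ft_force: [0.8, -0.3, -0.2]
finger_gap: 0.587
```

>>> step_arm([
  [0.05,0,0,-0.02,0,0,0],
  [0.05,0,0,0,0,0,0],
  [0.05,0,0,0,0,0,0],
  [0.05,0,0,0,0,0,0],
  [0.05,0,0,0,0,0,0],
  [0.05,0,0,0,0,0,0],
  [0.05,0,0,0,0,0,0],
  [0.05,0,0,0,0,0,0],
])

```text
t: 16.5
ee_pos: [0.4865, -0.0009, 0.2227]
tcp_rot: [[-0.191, 0.982, -0.004], [0.982, 0.191, -0.004], [-0.003, -0.004, -1.0]]
ft_force: [0.4, -0.1, 0.3]
finger_gap: 0.586
```

```bash
cat > tube.py <<'E'
from h import *
np.set_printoptions(precision=4,suppress=True)
s=get_state(); print(s["ee_pos"],s["tcp_rot"])
im,d,P,T=snap("wrist"); cv2.imwrite("pics/wrist6.png",im)
hsv=cv2.cvtColor(im,cv2.COLOR_BGR2HSV)
box=(P[...,2]>.07)&(P[...,2]<.12)&(abs(P[...,0]-.49)<.06)&(abs(P[...,1])<.1)
for n,lo,hi in [("orange",5,18),("blue",100,130)]:
    m=box&(hsv[...,0]>=lo)&(hsv[...,0]<=hi)&(hsv[...,1]>100)
    k,l,st,cc=cv2.connectedComponentsWithStats(m.astype(np.uint8))
    for j in range(1,k):
        if st[j,4]>20:
            X=P[l==j]; zt=np.percentile(X[:,2],95); X=X[X[:,2]>zt-.004]; print(n,cc[j],st[j,4],"top",zt,cv2.minEnclosingCircle((X[:,:2]*1000).astype(np.float32)))
E
python3 tube.py
```

```text
[ 0.4865 -0.0009  0.2227] [[-0.1906  0.9817 -0.0038]
 [ 0.9817  0.1906 -0.0038]
 [-0.003  -0.0045 -1.    ]]
orange [264.3155 180.1731] 618 top 0.10045780346354315 ((489.7409973144531, 2.732081174850464), 10.838850975036621)
blue [266.2145 125.2591] 606 top 0.1005194606993671 ((482.5172424316406, 47.327964782714844), 10.477779388427734)
blue [262.8113 229.2628] 567 top 0.10035493745889082 ((497.1481018066406, -41.09086227416992), 10.660688400268555)
```

>>> step_arm([
  [0.05,0.003,0.004,-0.025,0,0,-1.5],
  [0.05,0,0,-0.03,0,0,0],
  [0.05,0,0,-0.03,0,0,0],
  [0.05,0,0,-0.02,0,0,0],
  [0.05,0,0,-0.015,0,0,0],
  [0.05,0,0,0,0,0,0],
  [0.05,0,0,0,0,0,0],
  [0.05,0,0,0,0,0,0],
])

```text
t: 17.35
ee_pos: [0.4915, 0.0033, 0.1013]
tcp_rot: [[-0.163, 0.987, 0.002], [0.987, 0.163, -0.003], [-0.003, 0.001, -1.0]]
ft_force: [0.6, -0.1, 0.4]
finger_gap: 0.588
```

>>> step_arm([
  [0.05,-0.001,0,-0.008,0,0,0],
  [0.05,0,0,0,0,0,0],
  [0,0,0,0,0,0,0],
  [0,0,0,0,0,0,0],
  [0,0,0,0,0,0,0],
  [0,0,0,0,0,0,0],
  [0,0,0,0,0,0,0],
  [0,0,0,0,0,0,0],
])

```text
t: 18.15
ee_pos: [0.4918, 0.0035, 0.0951]
tcp_rot: [[-0.164, 0.987, 0.006], [0.987, 0.164, -0.001], [-0.002, 0.006, -1.0]]
ft_force: [-0.6, -0.3, -0.7]
finger_gap: 0.236
```

>>> step_arm([
  [0,0,0,0.01,0,0,0],
  [0,0,0,0.02,0,0,0],
  [0,0,0,0.03,0,0,0],
  [0,0,0,0.03,0,0,0],
  [0,0,0,0.03,0,0,0],
  [0,0,0,0.03,0,0,0],
  [0,0,0,0.03,0,0,0],
  [0,0,0,0.02,0,0,0],
])

```text
t: 18.95
ee_pos: [0.4894, 0.002, 0.3052]
tcp_rot: [[-0.161, 0.987, 0.004], [0.987, 0.161, -0.003], [-0.004, 0.003, -1.0]]
ft_force: [0.9, -0.4, -0.9]
finger_gap: 0.235
```

>>> step_arm([
  [0,0,0.025,0,0,0,0],
  [0,0.002,0.035,0,0,0,0],
  [0,0.002,0.04,0,0,0,0],
  [0,0.002,0.04,0,5.9,1,0],
  [0,0.002,0.04,0,5.9,1,0],
  [0,0,0.04,0,5.9,1,0],
  [0,0,0.035,0,5.9,1,0],
  [0,0,0.02,0,0,0,0],
])

```text
t: 19.75
ee_pos: [0.4985, 0.2831, 0.3183]
tcp_rot: [[-0.14, 0.989, -0.052], [0.897, 0.149, 0.416], [0.419, 0.012, -0.908]]
ft_force: [0.5, -0.5, -0.5]
finger_gap: 0.234
```

>>> step_arm([
  [0,0,0,-0.02,0,0,0],
  [0,0,0,-0.02,0,0,0],
  [0,0,0,0,0,0,0],
  [0,0,0,0,0,0,0],
  [0,0,0,0,0,0,0],
  [0,0,0,0,0,0,0],
  [0,0,0,0,0,0,0],
  [0,0,0,0,0,0,0],
])

```text
t: 20.55
ee_pos: [0.4991, 0.286, 0.2844]
tcp_rot: [[-0.146, 0.988, -0.047], [0.895, 0.153, 0.419], [0.422, 0.019, -0.907]]
ft_force: [1.6, 0.5, -0.1]
finger_gap: 0.239
```

```bash
cat > chk.py <<'E'
from h import *
import sys
np.set_printoptions(precision=4,suppress=True)
n=sys.argv[1]; s=get_state(); R=np.array(s["tcp_rot"]); print(s["t"],s["ee_pos"],s["joints"]); u=-R[:,2]; print("u",u,"centre est",s["ee_pos"]-.04*u)
y=np.radians(9.7); yy=np.array([-np.sin(y),np.cos(y),0]); xx=np.array([np.cos(y),np.sin(y),0]); t=np.radians(23.8); g=-np.sin(t)*yy+np.cos(t)*np.array([0,0,1])
print("g",g,"err deg",np.degrees(np.arccos(u@g)),"rotvec deg",np.degrees(np.cross(u,g)),"TCP target minus now",np.array([.495,.299,.15])+.04*g-s["ee_pos"])
for c in ["side","top"]:
    im,d,P,T=snap(c); cv2.imwrite(f"pics/{c}{n}.png",im); np.savez(c+n+".npz",im=im,d=d,P=P,T=T)
    r=landmark_of(c,"orange_tube_center"); print(c,[(round(q["p"],2),q["xy"]) for q in r],"expected px",pix(c,s["ee_pos"]-.04*u,T))
    for q in masks_of(c,"orange_tube")[:1]:
        X=P[q["pixels"]&(d>0)]; print(q["p"],q["xy"],len(X),np.median(X,0),X.min(0),X.max(0))
    m=(P[...,2]>.08)&(P[...,2]<.22)&(abs(P[...,0]-.53)<.08)&(abs(P[...,1]+.28)<.1)&(d>0); print("cover",m.sum(),P[m].mean(0),P[m].max(0))
E
python3 chk.py 7
```

```text
20.55 [0.4991 0.286  0.2844] [-0.5738  0.2577  0.2474  1.8264 -0.5734  1.039   0.1105]
u [ 0.0475 -0.4195  0.9065] centre est [0.4972 0.3028 0.2482]
g [ 0.068  -0.3978  0.915 ] err deg 1.7776769731562594 rotvec deg [-1.3285  1.0435  0.5524] TCP target minus now [-0.0014 -0.0029 -0.0978]
side [(0.45, [193.0, 109.3])] expected px (np.float64(192.34368242925362), np.float64(108.19397211427398))
0.65 [190.5, 108.7] 146 [0.4933 0.2933 0.2531] [ 0.4835  0.2743 -0.0013] [0.6804 0.902  0.2925]
cover 3482 [ 0.5278 -0.3012  0.149 ] [ 0.5946 -0.1982  0.2123]
top [] expected px (np.float64(112.31884601899637), np.float64(205.57447254233503))
cover 1919 [ 0.5393 -0.2756  0.1545] [ 0.5996 -0.1986  0.2131]
```

>>> step_arm([
  [0,-0.001,-0.003,-0.02,-1.3,1,0],
  [0,0,0,-0.02,0,0,0],
  [0,0,0,-0.02,0,0,0],
  [0,0,0,-0.015,0,0,0],
  [0,0,0,-0.01,0,0,0],
  [0,0,0,-0.005,0,0,0],
  [0,0,0,0,0,0,0],
  [0,0,0,0,0,0,0],
])

```text
t: 21.65
ee_pos: [0.4969, 0.2822, 0.1861]
tcp_rot: [[-0.137, 0.988, -0.069], [0.907, 0.153, 0.393], [0.399, -0.009, -0.917]]
ft_force: [-0.0, -0.1, -0.6]
finger_gap: 0.239
```

```bash
python3 chk.py 8; python3 - <<'E'
import cv2,numpy as np
a=cv2.imread("pics/side8.png")[60:220,120:333]; b=cv2.imread("pics/top8.png")[130:290,60:273]
cv2.imwrite("pics/c8.png",cv2.resize(np.hstack([a,b]),(798,300)))
E
```

```text
21.65 [0.4969 0.2822 0.1861] [-0.5488  0.3764  0.2192  1.9138 -0.6408  0.8926  0.2236]
u [ 0.069  -0.3933  0.9168] centre est [0.4941 0.2979 0.1494]
g [ 0.068  -0.3978  0.915 ] err deg 0.28328280652198357 rotvec deg [ 0.2766 -0.046  -0.0405] TCP target minus now [0.0009 0.0009 0.0005]
side [(0.44, [199.8, 140.9])] expected px (np.float64(196.12881518395852), np.float64(139.4706468484523))
0.35 [349.7, 306.5] 2376 [ 0.5852 -0.3209  0.0125] [ 0.5071 -0.3838 -0.0022] [ 0.7614 -0.1387  0.2119]
cover 3485 [ 0.5279 -0.3011  0.1489] [ 0.5951 -0.1979  0.2119]
top [] expected px (np.float64(127.81293734247063), np.float64(207.7217837992147))
cover 1926 [ 0.5392 -0.2757  0.1545] [ 0.5993 -0.1983  0.2152]
```

View pics/c8.png

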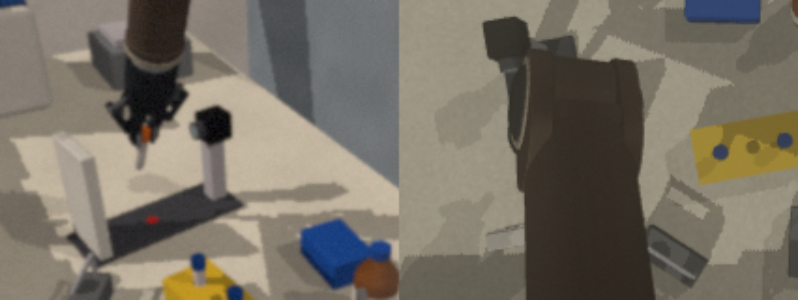

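>>> step_arm([
  [0,0,0,0,0,0,0],
  [0,0,0,0,0,0,0],
  [0,0,0,0,0,0,0],
  [0,0,0,0,0,0,0],
  [0,0,0,0,0,0,0],
  [0,0,0,0,0,0,0],
  [0,0,0,0,0,0,0],
  [0,0,0,0,0,0,0],
])

```text
t: 22.75
ee_pos: [0.497, 0.2824, 0.1871]
tcp_rot: [[-0.138, 0.988, -0.068], [0.906, 0.154, 0.394], [0.4, -0.007, -0.917]]
ft_force: [0.1, -0.7, -0.1]
finger_gap: 0.236
```

```bash
python3 chk.py 9 | head -4; python3 - <<'E'
from h import *
np.set_printoptions(precision=4,suppress=True)
z=np.load("side9.npz"); P,d,im,T=z["P"],z["d"],z["im"],z["T"]
C=np.array([.4941,.2979,.1494]); Q=P-C
m=(d>0)&(np.linalg.norm(Q,axis=-1)<.06)&(P[...,2]<.172); X=P[m]; print(m.sum(),X.mean(0),X.min(0),X.max(0))
c=T[:3,3]; u=np.linalg.svd(X-X.mean(0),full_matrices=False)[2][0]; u*=np.sign(u[2]); print("visible-surface axis",u)
t=(X-X.mean(0))@u; print("bottom end",X.mean(0)+u*t.min()); v=X.mean(0)-c; v/=np.linalg.norm(v); v-=u*(v@u); v/=np.linalg.norm(v)
print("centre from bottom",X.mean(0)+u*(t.min()+.045)+v*.0065)
E
```

```text
22.75 [0.497  0.2824 0.1871] [-0.549   0.3747  0.2192  1.9137 -0.6407  0.8925  0.2237]
u [ 0.0676 -0.3941  0.9166] centre est [0.4943 0.2982 0.1504]
g [ 0.068  -0.3978  0.915 ] err deg 0.2308971842613877 rotvec deg [ 0.2291  0.0283 -0.0047] TCP target minus now [ 0.0007  0.0007 -0.0005]
side [(0.5, [198.0, 137.8])] expected px (np.float64(196.13732924642125), np.float64(139.12323675935676))
84 [0.4884 0.2943 0.1439] [0.4745 0.2776 0.1078] [0.5145 0.3135 0.1718]
visible-surface axis [ 0.1654 -0.4299  0.8876]
bottom end [0.4816 0.312  0.1075]
centre from bottom [0.4925 0.2978 0.1493]
```

```bash
python3 -c "
from bench import *
print(hand_in())"
```

```text
the job is handed in; nothing more can be done
None
```

I hung the grey cover by its bar on the hook and let go of it. I then drew the orange-capped tube from the rack's middle hole, and the arm is holding it at the view point. The job was handed in at about 23 s of the 56 s allowed; no verdict was reported.

What the last checks showed:
- **Position:** the arm's pose puts the tube centre at (0.494, 0.298, 0.150) m. My estimate of the view point is (0.495, 0.299, 0.150) m. A direct measurement of the tube with the side camera's depth agreed to about 2 mm.
- **Lean:** I measured the stripe at 23.8° towards the station's -y side. The tool's axis is 0.2° from that. A coarse fit to only 84 depth pixels put the tube's own axis about 6° off, mostly across the lean; within the lean it was about 2° out. I took that as noise, and it is within the 10° limit anyway.
- **Grip:** the fingers stay open by about 20 mm on the cap. The tube hangs clear of the panel and camera in the picture.
- **Cover:** it stayed still on the hook from release to the last check, unchanged to under 1 mm in the side view.
- **Other things:** both blue-capped tubes were still in the rack in the last picture. I did not measure the bottle, blue box or beaker again at the end, but the arm did not go near them at low height.
- **Disagreement:** the side and top cameras differed by about 4 mm on fixed things, so I averaged them and used the wrist camera for the grasps.

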